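# Build the press pile of cigar moulds

### The job

Build the press pile in the middle of the plywood press board, square with it: the long mould's filled lower half first, the long cover fully down over its cigars, then the short mould's filled lower half, the short cover fully down over its cigars, and the marble block flat on top. Centre every piece over the board, lengthwise along it, and leave the gum jar where it stands.

Things in the scene. Friction and masses are not known exactly. Their poses are not given: they have to be found in the camera images.
- press_board: Fixed plywood board on the bench where the pile is built: 220 (its x) x 100 (its y) mm, 15 mm thick, with a low cleat across each short end (10 mm wide, 8 mm high above the board), leaving 198 mm clear between the cleats. Origin: centre of its underside, on the bench; the pile stands on the board 15 mm higher. z up.
- long_lower: Loose lower half of the long mould: a wooden block 160 (its x) x 60 (its y) x 24 mm high with three brown cigars lying lengthwise, fixed in it, side by side in the middle of its top. The cigars together are 138 x 42 mm and stand 7 mm above the wood (31 mm above the underside). 0.14 to 0.21 kg. Origin: centre of its underside, z up. Either way round in yaw is the same.
- long_cover: Loose cover of the long mould, lying hollow side down: a plain wooden block 160 (its x) x 60 (its y) x 24 mm high with a flat top and two small flush brass dots near its short ends. Below it is hollow: a recess 150 x 52 mm, 10 mm deep, with walls 4 mm (long sides) and 5 mm (ends), which goes over the cigars of the long lower half with 5 to 6 mm to spare each way so that the rim rests on the wood. 0.10 to 0.15 kg. Origin: centre of its underside (the rim), z up.
- short_lower: Loose lower half of the short mould: as the long one but 120 (its x) x 60 (its y) x 24 mm high, its three cigars together 98 x 42 mm, standing 7 mm above the wood. 0.10 to 0.16 kg. Origin: centre of its underside, z up.
- short_cover: Loose cover of the short mould, lying hollow side down: as the long cover but 120 (its x) x 60 (its y) x 24 mm high, recess 110 x 52 mm, 10 mm deep. 0.07 to 0.11 kg. Origin: centre of its underside (the rim), z up.
- stone: Loose block of veined marble used as the press weight: 100 (its x) x 60 (its y) x 30 mm high, 0.38 to 0.60 kg. Origin: centre of its underside, z up.
- gum_jar: Bystander: round jar of gum with a black lid, 54 mm across, 65 mm high, standing loose among the things. Origin: centre of its underside. Not to be moved.

How it is judged (in metres and radians):
At the end, for the whole second after the job is handed in: On the board, bottom up: long lower half, long cover, short lower half, short cover, marble. Each within 15 mm of the board's centre, within 4 mm of its seated height (covers fully down), lengthwise along it within 0.18 rad, level within 0.06 rad, released and at rest (horizontal distance between each of long_lower, long_cover, short_lower, short_cover, stone and press_board below 0.015 m and z of long_lower in the frame of press_board between 0.011 and 0.019 m and angle between the x axis of each of long_lower, long_cover, short_lower, short_cover, stone and the x axis of press_board, either way round below 0.18 rad and angle between each of long_lower, long_cover, short_lower, short_cover, stone's own z axis and vertical below 0.06 rad and linear speed of each of long_lower, long_cover, short_lower, short_cover, stone below 0.02 m/s and angular speed of each of long_lower, long_cover, short_lower, short_cover, stone below 0.2 rad/s and z of long_cover in the frame of press_board between 0.035 and 0.043 m and z of short_lower in the frame of press_board between 0.059 and 0.067 m and z of short_cover in the frame of press_board between 0.083 and 0.091 m and z of stone in the frame of press_board between 0.107 and 0.115 m); the robot touches nothing.
It fails at once if the gum jar is moved more than 20 mm or tipped over (distance of gum_jar from where it was at the start of the episode above 0.02 m or angle between gum_jar's own z axis and vertical above 0.3 rad).
It also fails if it takes over 128 s, if anything falls off the work surface, if the arm or the gripper's body presses on something with over 40 N, if the wrist force passes 120 N, or if a joint passes its speed limit or range.

### The arm

A 6-joint arm with a two-finger parallel gripper is mounted at the origin on the work surface. World frame = base frame: x ahead of the robot, y to its left, z up, the work surface at z = 0. Lengths are in mm, angles in rad, forces in N, time in s.
With the tool pointing down it reaches from about 375 to 925 mm from the base axis. Payload 5.7 kg.
Tool frame: the origin (TCP) lies at the very end of the fingers, on their centre line; the grasp point (between the pads) lies 19 mm behind it; z points along the fingers, y is the line along which they close (so a half turn about z gives the same grasp; the last joint's range is limited). The gripper opens to 85 mm and grips with 20 to 120 N. Pads are 22 mm wide; open, the fingers measure 114 mm over their backs; the gripper's body (76 mm by 85 mm) begins 54 mm behind the grasp point. The pads swing forward as they close: fully open they stand 13 mm farther back than shut.
Start: joints at [-1.339, 0.359, 1.51, -0, 1.272, -0.115], TCP at [203.918, -564.252, 231.267] pointing down, gripper open.
Joint ranges: [-2.97, 2.97], [-1.01, 2.36], [0.21, 2.38], [-0.96, 4.11], [0.2, 2.71], [-2.98, 2.98]. Speed limits (rad/s): [2.39, 2.39, 3.14, 3.14, 3.14, 3.14].

### API

Orientations are given as a unit quaternion [w, x, y, z].
In Python, from bench import observe, viewer, workorder gives the robot as it stands.
- The arm moves only by the tool send_rows, never from a script. Its argument "targets" is a list of rows, each a list of 7 numbers: the turn, a rotation vector about the tool's x, y, z in degrees, then the shift along the tool's x, y, z in mm, then the finger opening in mm, from 0 to 85.4. A call has 1 to 10 rows; each row shifts and turns the commanded pose from where the row before left it, along the tool's axes as they then stand; what a row does not reach is not made up. A row lasts 1/12 s, in which the tool goes at most 41.7 mm and 7.16 degrees, less where a joint would pass 70% of its speed; a pose out of reach is approached as far as the arm can. A call is refused whole if a number of a shift passes 41.7 or a number of a turn 7.16, either way. A call with a gripper value outside its range is refused whole. The fingers move at their own pace and stop on an object; "squeeze" is the grip in N (left out, the last holds). Time passes only in rows, so rows that do not move let the fingers close. It gives the time, the measured TCP pose, the force, the opening and the grip force at its end, in the units of the state.
- observe(): the state, without advancing time (a new reading comes with each control period).
- viewer.camera(name): name is "scene" or "top" or "wrist"; returns a dict with "image" (384x512x3 uint8, red, green, blue), "intrinsics" (3x3 intrinsics, pixels), "k1" (the pictures are not rectified: a ray, as slopes to the right and down, at radius r is drawn at 1 + k1 r^2 times it, then the intrinsics apply), "R" (3x3) and "t" (3): a world point X has camera coordinates R X + t; the wrist camera has in their place "mount" (4x4, takes a point from camera to tool coordinates, whose origin is the TCP and whose axes are the flange's). Camera axes: x right, y down, z forward; pixel columns grow to the right and rows downward; lengths in mm; the calibration is good to about 2 mm. A picture is of the moment at which its call begins: read the wrist's pose just before it. There is no depth.
- workorder.hand_in(): hands the job in; it is judged then, once.
The state is a dict: "t": time; "joint_pos": joint angles; "qd": joint speeds; "tau": joint torques, N m; "tcp_pos": TCP position; "tcp_rot": TCP orientation; "force": force on the tool from outside, world axes, zero at the start; "ft_torque": the same for the moment, N m; "finger_gap": finger opening in mm; "grip_force": force on a finger pad.
Only numpy, scipy, OpenCV 4.12 (cv2) and the standard library are available. Lean on these libraries where they do the work, as an engineer would, in place of code of your own. Each camera call takes 0.05 s, during which the arm holds its last target. There are 200 camera calls.

## Working session

There is one attempt and no reset: what is moved stays moved. The work goes in short steps, Python scripts to look and compute and a tool call to move; the robot and the scene stay as the last step left them, time stands still between calls to the robot, and variables do not carry over. Pictures are saved under pics/ and viewed, at most 14 in all, crops included, and the job is handed in when it is done.

Besides the shell and the picture viewer there is one more tool, called after "Request:" as name(argument=value, ...), one argument or row to a line, values as JSON. send_rows: Moves the arm, as the interface text tells. Its arguments: {"type":"object","properties":{"targets":{"type":"array"},"squeeze":{"type":"number"}},"required":["targets"]}

```bash
ls; mkdir -p pics; python3 - <<'E'
from bench import observe, viewer
import cv2,numpy as np,pickle
print(observe())
d={}
for n in("scene","top"):
    c=viewer.camera(n);d[n]=c
    cv2.imwrite(f"pics/{n}0.png",cv2.resize(c["image"][:,:,::-1],(800,600)))
    print(n,c["intrinsics"],c["k1"],c["R"],c["t"])
pickle.dump(d,open("c0.pkl","wb"))
c=viewer.camera("wrist");print(c["mount"],c["k1"],c["intrinsics"])
E
```

```text
pics
{'t': 0.0, 'joint_pos': array([-1.33909947e+00,  3.59487633e-01,  1.51145309e+00, -2.26616144e-05,
        1.27251497e+00, -1.15083292e-01]), 'qd': array([-0.00019457, -0.0019314 , -0.00064309,  0.00146383,  0.00041993,
       -0.0001787 ]), 'tau': array([-5.56924315e-04, -5.27620018e+01, -2.78620845e+01,  5.57828821e-05,
        1.32630870e-02,  4.40373583e-05]), 'tcp_pos': array([ 203.75624047, -563.60198616,  230.45608009]), 'tcp_rot': array([-9.29306187e-04,  9.85004560e-01,  1.72525793e-01, -6.50921394e-05]), 'force': array([ 0.39710326, -0.87770048,  0.28000152]), 'ft_torque': array([-0.00154409,  0.02767117, -0.00039672]), 'grip_force': 0.0, 'finger_gap': 84.76547589506534}
scene [[426.74612955   0.         248.43959706]
 [  0.         426.74612955 194.69262637]
 [  0.           0.           1.        ]] -0.07896300708696737 [[-0.3672203   0.92996535 -0.01771179]
 [ 0.72029818  0.27227692 -0.63799359]
 [-0.58848941 -0.24704196 -0.76983795]] [ 209.57357787 -371.25313904 1402.92872956]
top [[378.88576677   0.         256.37288743]
 [  0.         378.88576677 192.7552898 ]
 [  0.           0.           1.        ]] 0.024072216149357 [[-0.19038508 -0.98170557 -0.00277412]
 [-0.96174527  0.18707962 -0.20011808]
 [ 0.19697601 -0.0354315  -0.97976786]] [ 88.72109234 559.12378009 869.41867069]
[[-8.97611615e-04 -9.57625014e-01 -2.88016538e-01  7.38939859e+01]
 [ 9.99999449e-01 -7.03051998e-04 -7.78951595e-04 -3.26546286e-01]
 [ 5.43452930e-04 -2.88017079e-01  9.57625118e-01 -1.41762198e+02]
 [ 0.00000000e+00  0.00000000e+00  0.00000000e+00  1.00000000e+00]] -0.04921126386992222 [[266.7781491    0.         258.51518862]
 [  0.         266.7781491  194.1815382 ]
 [  0.           0.           1.        ]]
```

View pics/top0.png

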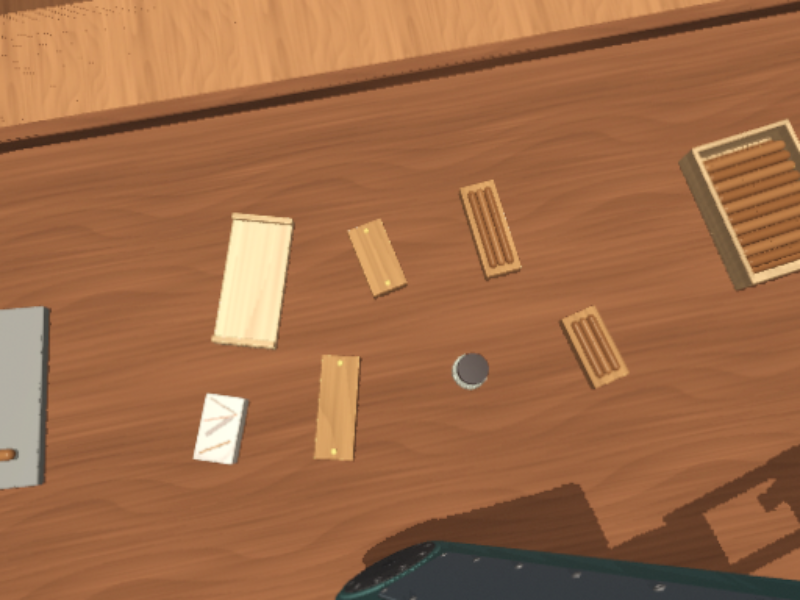

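View pics/scene0.png

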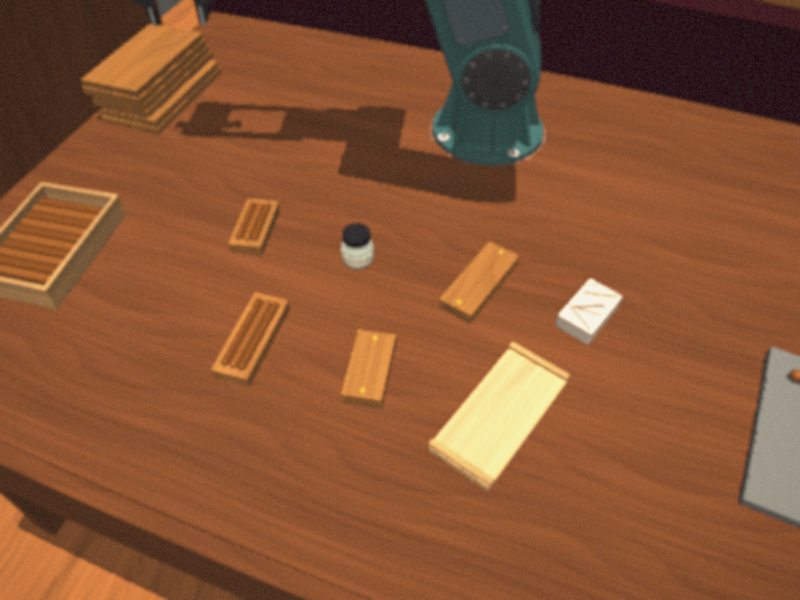

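The top view shows everything. In 800×600 px: board (253,280), short cover (377,258), long lower (490,230), short lower (594,346), long cover (337,407), stone (220,428), jar (471,370). I'll segment and cast rays.

```bash
cat > h.py <<'E'
import cv2,numpy as np
from scipy.spatial.transform import Rotation as Ro
def rays(c,px):
    px=np.asarray(px,float).reshape(-1,1,2)
    u=cv2.undistortPoints(px,c["intrinsics"],np.array([c["k1"],0,0,0.]))[:,0]
    return np.c_[u,np.ones(len(u))]
def plane(c,px,z,pose=None):
    d=rays(c,px)
    if pose is None: R=c["R"].T; o=-R@c["t"]
    else:
        p,q=pose; T=Ro.from_quat(np.r_[q[1:],q[0]]).as_matrix(); m=c["mount"]
        R=T@m[:3,:3]; o=p+T@m[:3,3]
    w=d@R.T
    return o+w*((z-o[2])/w[:,2])[:,None]
def rect(P):
    (x,y),(a,b),t=cv2.minAreaRect(P[:,:2].astype(np.float32))
    if a<b:a,b,t=b,a,t+90
    return np.round([x,y,a,b,(t+90)%180-90],1)
E
python3 - <<'E'
from h import *
import pickle
d=pickle.load(open("c0.pkl","rb"));c=d["top"];im=c["image"]
f=512/800
items=dict(board=(253,280,62,85,15),short_cover=(377,258,48,52,24),long_lower=(490,230,50,62,24),short_lower=(594,346,50,52,24),long_cover=(337,407,45,65,24),stone=(220,428,42,48,30),jar=(471,370,28,28,65))
out=im[:,:,::-1].copy()
for n,(x,y,a,b,z) in items.items():
    x0,x1,y0,y1=[int(v*f) for v in(x-a,x+a,y-b,y+b)]
    r=im[y0:y1,x0:x1].astype(int)
    if n=="jar": m=(r.max(2)<75)
    elif n=="stone": m=r[:,:,2]>150
    else: m=r[:,:,1]>(105 if n!="board" else 150)
    m=m.astype(np.uint8)
    m=cv2.morphologyEx(m,cv2.MORPH_CLOSE,np.ones((9,9)))if'lower' in n else cv2.morphologyEx(m,cv2.MORPH_CLOSE,np.ones((3,3)))
    k=max(cv2.findContours(m,0,2)[0],key=cv2.contourArea)[:,0]+[x0,y0]
    cv2.drawContours(out,[k.reshape(-1,1,2)],-1,(0,255,0),1)
    print(n,np.median(r.reshape(-1,3),0),rect(plane(c,k,z)))
cv2.imwrite("pics/seg.png",cv2.resize(out[100:310,110:420],None,fx=2.5,fy=2.5))
E
```

```text
board [166. 106.  69.] [658.7 211.1 221.  103.3 -16.8]
short_cover [163. 105.  67.] [650.4   4.5 163.1 159.1  -9.6]
long_lower [161. 103.  66.] [ 656.7 -185.3  190.3  163.5  -11.7]
short_lower [161. 103.  66.] [ 446.6 -309.4  168.9  158.2  -13.8]
long_cover [164. 104.  67.] [437.1 108.4 182.6 142.2  -8.8]
stone [162. 104.  67.] [429.7 292.8 100.   60.7 -19.1]
jar [155.  98.  66.] [433.2 -84.2   0.    0.    0. ]
```

View pics/seg.png

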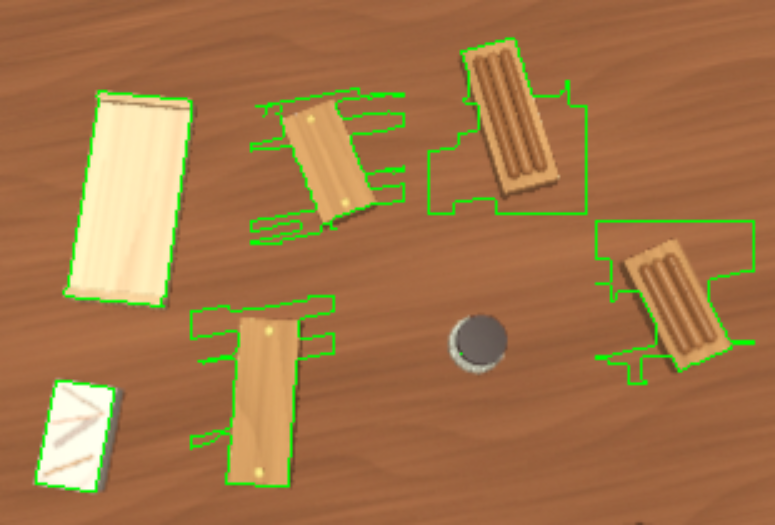

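Board and stone come out with the right sizes (221×103, 100×61). The wooden pieces need a higher threshold.

```bash
python3 - <<'E'
from h import *
import pickle
d=pickle.load(open("c0.pkl","rb"));c=d["top"];im=c["image"]
f=512/800
items=dict(short_cover=(377,258,48,52,24),long_lower=(490,230,50,62,24),short_lower=(594,346,50,52,24),long_cover=(337,407,45,65,24),jar=(471,370,28,28,65))
for n,(x,y,a,b,z) in items.items():
    x0,x1,y0,y1=[int(v*f) for v in(x-a,x+a,y-b,y+b)]
    r=im[y0:y1,x0:x1].astype(int)
    for th in (118,126):
        m=r[:,:,1]>th
        if n=="jar": m=(r.max(2)-r.min(2)<25)&(r.max(2)<110)
        m=m.astype(np.uint8)
        m=cv2.morphologyEx(m,cv2.MORPH_OPEN,np.ones((2,2)))
        k=max(cv2.findContours(m,0,2)[0],key=cv2.contourArea)[:,0]+[x0,y0]
        print(n,th,rect(plane(c,k,z)))
E
```

```text
short_cover 118 [652.1   2.3 119.8  59.3  11.2]
short_cover 126 [652.1   2.3 119.6  59.3  11.2]
long_lower 118 [ 665.1 -191.8  159.7   59.2    4.3]
long_lower 126 [ 665.6 -191.7  158.3   59.1    4.4]
short_lower 118 [ 439.8 -312.1  120.6   59.7   12.5]
short_lower 126 [ 439.8 -311.6  120.5   58.6   12.5]
long_cover 118 [424.7 108.2 160.3  60.7 -13.9]
long_cover 126 [424.6 108.  159.9  60.  -14.2]
jar 118 [ 439.9 -112.7   43.8   35.2   14.6]
jar 126 [ 439.9 -112.7   43.8   35.2   14.6]
```

Sizes match (120×59, 160×59, 121×60, 160×60). Next step is a planner that prints rows for moving between poses.

```bash
cat >> h.py <<'E'
def psi_of(q): return np.degrees(2*np.arctan2(q[2],q[1]))
def plan(wps,start=None,gap=85,step=38):
    """wps: (x,y,z,psi[,step]); prints rows [0,0,turn,dx,dy,dz,gap]"""
    from bench import observe
    if start is None:
        s=observe(); start=(*s["tcp_pos"],(psi_of(s["tcp_rot"])+180)%360-180)
    p=np.array(start,float); print("from",p.round(1)); rows=[]
    for w in wps:
        t=np.array(w[:4],float); st=w[4] if len(w)>4 else step
        n=max(int(np.ceil(np.linalg.norm(t[:3]-p[:3])/st)),int(np.ceil(abs(t[3]-p[3])/6.5)),1)
        for i in range(n):
            d=(t-p)/(n-i); a=np.radians(p[3])
            sx=round(d[0]*np.cos(a)+d[1]*np.sin(a),1); sy=round(d[0]*np.sin(a)-d[1]*np.cos(a),1)
            sz=round(-d[2],1); tr=round(-d[3],1)
            rows.append([0,0,tr,sx,sy,sz,gap])
            p+= [sx*np.cos(a)+sy*np.sin(a),sx*np.sin(a)-sy*np.cos(a),-sz,-tr]
        print("wp",w,"rows",len(rows))
    for i in range(0,len(rows),10): print(str([[float(v) if v else 0 for v in r] for r in rows[i:i+10]]).replace(".0,",",").replace(".0]","]").replace(" ",""))
E
python3 -c "
from h import *
plan([(665.2,-191.8,120,4.3),(665.2,-191.8,5,4.3,25)])"
```

```text
from [ 203.8 -563.8  230.6   19.9]
wp (665.2, -191.8, 120, 4.3) rows 16
wp (665.2, -191.8, 5, 4.3, 25) rows 21
[[0,0,1,35,-12.1,6.9,85],[0,0,1,34.8,-12.7,6.9,85],[0,0,1,34.6,-13.3,6.9,85],[0,0,1,34.3,-13.9,6.9,85],[0,0,1,34.1,-14.5,6.9,85],[0,0,1,33.8,-15.1,6.9,85],[0,0,1,33.6,-15.6,6.9,85],[0,0,1,33.3,-16.2,6.9,85],[0,0,0.9,33,-16.8,6.9,85],[0,0,1,32.7,-17.3,6.9,85]]
[[0,0,0.9,32.4,-17.9,6.9,85],[0,0,1,32.2,-18.4,6.9,85],[0,0,0.9,31.8,-19,7,85],[0,0,1,31.5,-19.5,6.9,85],[0,0,0.9,31.2,-20,7,85],[0,0,1,30.9,-20.5,6.9,85],[0,0,0,0,0,23,85],[0,0,0,0,0,23,85],[0,0,0,0,0,23,85],[0,0,0,0,0,23,85]]
[[0,0,0,0,0,23,85]]
```

Request:
send_rows(
  targets=[
    [0, 0, 1, 35, -12.1, 6.9, 85],
    [0, 0, 1, 34.8, -12.7, 6.9, 85],
    [0, 0, 1, 34.6, -13.3, 6.9, 85],
    [0, 0, 1, 34.3, -13.9, 6.9, 85],
    [0, 0, 1, 34.1, -14.5, 6.9, 85],
    [0, 0, 1, 33.8, -15.1, 6.9, 85],
    [0, 0, 1, 33.6, -15.6, 6.9, 85],
    [0, 0, 1, 33.3, -16.2, 6.9, 85],
    [0, 0, 0.9, 33, -16.8, 6.9, 85],
    [0, 0, 1, 32.7, -17.3, 6.9, 85],
  ],
)

```text
t: 0.98
tcp_pos: [493.3, -330.3, 161.8]
tcp_rot: [-0.0, 0.996, 0.086, -0.0]
force: [0.1, -0.1, -0.4]
finger_gap: 85.1
grip_force: 0.0
```

Request:
send_rows(
  targets=[
    [0, 0, 0.9, 32.4, -17.9, 6.9, 85],
    [0, 0, 1, 32.2, -18.4, 6.9, 85],
    [0, 0, 0.9, 31.8, -19, 7, 85],
    [0, 0, 1, 31.5, -19.5, 6.9, 85],
    [0, 0, 0.9, 31.2, -20, 7, 85],
    [0, 0, 1, 30.9, -20.5, 6.9, 85],
    [0, 0, 0, 0, 0, 0, 85],
    [0, 0, 0, 0, 0, 0, 85],
    [0, 0, 0, 0, 0, 0, 85],
  ],
)

```text
t: 1.73
tcp_pos: [664.6, -192.2, 120.1]
tcp_rot: [-0.0, 0.999, 0.038, -0.001]
force: [0.5, 0.2, -0.4]
finger_gap: 85.0
grip_force: 0.0
```

```bash
python3 - <<'E'
from h import *
from bench import observe,viewer
s=observe();c=viewer.camera("wrist");im=c["image"]
pose=(s["tcp_pos"],s["tcp_rot"])
m=(im[:,:,1]>126).astype(np.uint8)
ks=[k for k in cv2.findContours(m,0,2)[0] if cv2.contourArea(k)>800]
for k in ks: print(cv2.boundingRect(k),rect(plane(c,k[:,0],24,pose)))
cv2.imwrite("pics/w1.png",im[:,:,::-1])
print(s["tcp_pos"],s["tcp_rot"])
plan([(665.2,-191.8,5,4.3,25)])
E
```

```text
(466, 292, 46, 42) [ 553.  -475.1   94.6   38.7   50.2]
(279, 287, 71, 37) [ 546.  -261.8   72.8   45.8   86.6]
(0, 269, 130, 20) [556.5  10.4 149.1  21.3 -85.3]
(374, 256, 138, 15) [ 605.7 -391.1  155.8   13.   -88.9]
(187, 247, 97, 77) [ 558.1 -175.   106.5   73.3  -20.4]
(303, 160, 209, 126) [ 644.  -343.7  222.6  121.7  -77.3]
(335, 138, 177, 17) [ 722.5 -339.3  168.7   12.4  -86.3]
(294, 124, 218, 19) [ 734.4 -318.6  202.5   10.7  -87.4]
(0, 122, 206, 164) [639.3 -39.6 203.4 148.3  77.8]
(0, 72, 376, 173) [ 698.8 -118.7  334.8  133.9   82.4]
(117, 4, 274, 36) [ 807.6 -176.9  217.8   24.9  -87.6]
[ 664.59417098 -192.17985133  120.14689369] [-7.61663924e-05  9.99286544e-01  3.77597428e-02 -7.74085080e-04]
from [ 664.3 -192.8  120.5    4.3]
wp (665.2, -191.8, 5, 4.3, 25) rows 5
[[0,0,0,0.2,-0.2,23.1,85],[0,0,0,0.2,-0.2,23.1,85],[0,0,0,0.2,-0.2,23.1,85],[0,0,0,0.2,-0.2,23.1,85],[0,0,0,0.1,-0.1,23.1,85]]
```

View pics/w1.png

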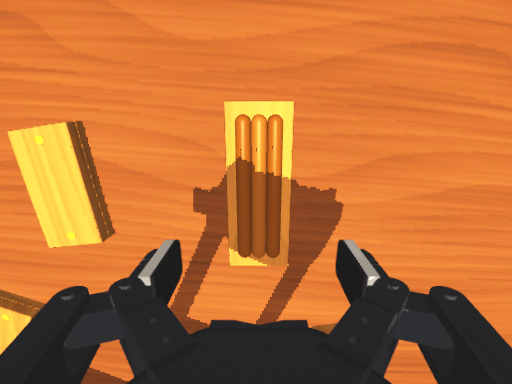

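The wrist view shows the long lower half, upright and centred in yaw. Its corners are at (224,102), (294,101), (288,265) and (230,265).

```bash
python3 - <<'E'
from h import *
from bench import observe,viewer
s=observe();c=viewer.camera("wrist")
print(rect(plane(c,[(224,102),(294,101),(288,265),(230,265)],24,(s["tcp_pos"],s["tcp_rot"]))))
E
```

```text
[ 669.9 -192.2  158.    59.5    4.2]
```

Request:
send_rows(
  targets=[
    [0, 0, 0, 0, 0, 24, 85],
    [0, 0, 0, 0, 0, 24, 85],
    [0, 0, 0, 0, 0, 24, 85],
    [0, 0, 0, 0, 0, 23, 85],
    [0, 0, 0, 0, 0, 0, 85],
  ],
)

```text
t: 2.25
tcp_pos: [660.9, -192.3, 21.5]
tcp_rot: [-0.002, 0.999, 0.036, -0.004]
force: [-1.0, -0.3, -0.1]
finger_gap: 85.0
grip_force: 0.0
```

Request:
send_rows(
  targets=[
    [0, 0, 0, 2, 0, 0, 85],
    [0, 0, 0, 0, 0, 0, 85],
    [0, 0, 0, 0, 0, 0, 85],
  ],
)

```text
t: 2.5
tcp_pos: [668.7, -193.2, 27.9]
tcp_rot: [0.001, 0.999, 0.037, 0.002]
force: [0.0, -0.2, 0.2]
finger_gap: 85.3
grip_force: 0.0
```

Request:
send_rows(
  targets=[
    [0, 0, 0, 0, 0, 10, 85],
    [0, 0, 0, 0, 0, 10, 85],
    [0, 0, 0, 0, 0, 0, 85],
    [0, 0, 0, 0, 0, 0, 85],
    [0, 0, 0, 0, 0, 0, 85],
    [0, 0, 0, 0, 0, 0, 85],
  ],
)

```text
t: 3.0
tcp_pos: [667.5, -192.1, 5.8]
tcp_rot: [-0.0, 0.999, 0.037, 0.0]
force: [-0.7, -0.8, -0.3]
finger_gap: 84.9
grip_force: 0.0
```

Request:
send_rows(
  targets=[
    [0, 0, 0, 0, 0, 0, 55],
    [0, 0, 0, 0, 0, 0, 55],
    [0, 0, 0, 0, 0, 0, 55],
    [0, 0, 0, 0, 0, 0, 55],
    [0, 0, 0, 0, 0, 0, 55],
    [0, 0, 0, 0, 0, 0, 55],
  ],
  squeeze=50,
)

```text
t: 3.5
tcp_pos: [667.7, -192.2, 6.3]
tcp_rot: [0.0, 0.999, 0.037, 0.0]
force: [-0.5, 0.1, 5.4]
finger_gap: 59.0
grip_force: 55.5
```

```bash
python3 -c "
from h import *
plan([(667.5,-192,95,4.3,22),(657,210,95,-17,32),(657,210,60,-17,18)],gap=55)"
```

```text
from [ 667.7 -192.2    6.3    4.3]
wp (667.5, -192, 95, 4.3, 22) rows 5
wp (657, 210, 95, -17, 32) rows 18
wp (657, 210, 60, -17, 18) rows 20
[[0,0,0,0,0,-17.7,55],[0,0,0,0,-0.1,-17.7,55],[0,0,0,-0.1,0,-17.8,55],[0,0,0,0,-0.1,-17.7,55],[0,0,0,-0.1,0,-17.8,55],[0,0,1.6,1.5,-30.9,0,55],[0,0,1.6,0.6,-30.9,0,55],[0,0,1.6,-0.2,-30.9,0,55],[0,0,1.6,-1.1,-30.9,0,55],[0,0,1.7,-2,-30.9,0,55]]
[[0,0,1.6,-2.9,-30.8,0,55],[0,0,1.7,-3.7,-30.7,0,55],[0,0,1.6,-4.6,-30.6,0,55],[0,0,1.7,-5.5,-30.5,0,55],[0,0,1.6,-6.4,-30.3,0,55],[0,0,1.7,-7.2,-30.1,0,55],[0,0,1.6,-8.1,-29.8,0,55],[0,0,1.7,-9,-29.6,0,55],[0,0,0,0,0,17.5,55],[0,0,0,0,0,17.5,55]]
```

Request:
send_rows(
  targets=[
    [0, 0, 0, 0, 0, -17.7, 55],
    [0, 0, 0, 0, -0.1, -17.7, 55],
    [0, 0, 0, -0.1, 0, -17.8, 55],
    [0, 0, 0, 0, -0.1, -17.7, 55],
    [0, 0, 0, -0.1, 0, -17.8, 55],
    [0, 0, 1.6, 1.5, -30.9, 0, 55],
    [0, 0, 1.6, 0.6, -30.9, 0, 55],
    [0, 0, 1.6, -0.2, -30.9, 0, 55],
    [0, 0, 1.6, -1.1, -30.9, 0, 55],
    [0, 0, 1.7, -2, -30.9, 0, 55],
  ],
)

```text
t: 4.33
tcp_pos: [662.2, -36.1, 93.7]
tcp_rot: [-0.0, 0.999, -0.034, -0.001]
force: [0.1, 0.1, -1.4]
finger_gap: 58.6
grip_force: 54.8
```

Request:
send_rows(
  targets=[
    [0, 0, 1.6, -2.9, -30.8, 0, 55],
    [0, 0, 1.7, -3.7, -30.7, 0, 55],
    [0, 0, 1.6, -4.6, -30.6, 0, 55],
    [0, 0, 1.7, -5.5, -30.5, 0, 55],
    [0, 0, 1.6, -6.4, -30.3, 0, 55],
    [0, 0, 1.7, -7.2, -30.1, 0, 55],
    [0, 0, 1.6, -8.1, -29.8, 0, 55],
    [0, 0, 1.7, -9, -29.6, 0, 55],
    [0, 0, 0, 0, 0, 17.5, 55],
    [0, 0, 0, 0, 0, 17.5, 55],
  ],
)

```text
t: 5.17
tcp_pos: [657.0, 212.7, 59.6]
tcp_rot: [-0.001, 0.989, -0.147, 0.001]
force: [-0.1, -0.8, -2.0]
finger_gap: 58.7
grip_force: 54.8
```

Request:
send_rows(
  targets=[
    [0, 0, 0, 0, 0, 0, 55],
    [0, 0, 0, 0, 0, 0, 55],
    [0, 0, 0, 0, 0, 0, 55],
    [0, 0, 0, 0, 0, 0, 55],
  ],
)

```text
t: 5.5
tcp_pos: [657.4, 209.7, 60.4]
tcp_rot: [-0.0, 0.989, -0.148, 0.001]
force: [0.8, -0.1, -1.2]
finger_gap: 58.6
grip_force: 54.8
```

```bash
python3 - <<'E'
from h import *
from bench import viewer
plan([(657,210,22,-17,13)],gap=55)
c=viewer.camera("wrist");cv2.imwrite("pics/w2.png",c["image"][:,:,::-1])
E
```

```text
from [657.4 209.7  60.4 -17.1]
wp (657, 210, 22, -17, 13) rows 3
[[0,0,0,-0.2,0,12.8,55],[0,0,0,-0.1,-0.1,12.8,55],[0,0,-0.1,-0.2,0,12.8,55]]
```

View pics/w2.png

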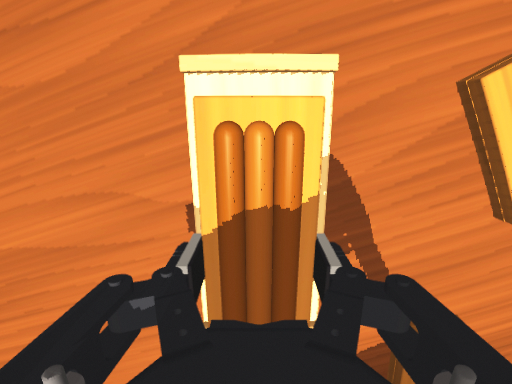

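The piece is square over the board, with its far edge (y≈97) inside the cleat (y≈63). Lowering it now.

Request:
send_rows(
  targets=[
    [0, 0, 0, 0, 0, 13, 55],
    [0, 0, 0, 0, 0, 13, 55],
    [0, 0, 0, 0, 0, 10, 55],
    [0, 0, 0, 0, 0, 2, 55],
    [0, 0, 0, 0, 0, 1, 55],
    [0, 0, 0, 0, 0, 0, 55],
    [0, 0, 0, 0, 0, 0, 55],
    [0, 0, 0, 0, 0, 0, 55],
  ],
)

```text
t: 6.22
tcp_pos: [655.8, 209.8, 20.7]
tcp_rot: [0.0, 0.989, -0.148, -0.001]
force: [-4.0, -1.3, 10.8]
finger_gap: 58.2
grip_force: 57.5
```

Request:
send_rows(
  targets=[
    [0, 0, 0, 0, 0, 0, 85],
    [0, 0, 0, 0, 0, 0, 85],
    [0, 0, 0, 0, 0, 0, 85],
    [0, 0, 0, 0, 0, 0, 85],
    [0, 0, 0, 0, 0, -25, 85],
    [0, 0, 0, 0, 0, -38, 85],
    [0, 0, 0, 0, 0, -38, 85],
    [0, 0, 0, 0, 0, 0, 85],
    [0, 0, 0, 0, 0, 0, 85],
  ],
)

```text
t: 6.97
tcp_pos: [659.0, 210.6, 124.5]
tcp_rot: [-0.001, 0.989, -0.148, 0.003]
force: [0.0, -0.2, -0.7]
finger_gap: 85.0
grip_force: 0.0
```

```bash
python3 -c "
from h import *
plan([(424.7,108.1,110,-14),(424.7,108.1,30,-14,27),(424.7,108.1,6,-14,12)])"
```

```text
from [659.  210.6 124.5 -17. ]
wp (424.7, 108.1, 110, -14) rows 7
wp (424.7, 108.1, 30, -14, 27) rows 10
wp (424.7, 108.1, 6, -14, 12) rows 12
[[0,0,-0.4,-27.7,23.8,2.1,85],[0,0,-0.4,-27.9,23.6,2.1,85],[0,0,-0.4,-28,23.4,2.1,85],[0,0,-0.5,-28.2,23.2,2,85],[0,0,-0.4,-28.4,23,2.1,85],[0,0,-0.5,-28.6,22.8,2,85],[0,0,-0.4,-28.8,22.5,2.1,85],[0,0,0,0,0,26.7,85],[0,0,0,0,0,26.6,85],[0,0,0,0,0,26.7,85]]
[[0,0,0,0,0,12,85],[0,0,0,0,0,12,85]]
```

Request:
send_rows(
  targets=[
    [0, 0, -0.4, -27.7, 23.8, 2.1, 85],
    [0, 0, -0.4, -27.9, 23.6, 2.1, 85],
    [0, 0, -0.4, -28, 23.4, 2.1, 85],
    [0, 0, -0.5, -28.2, 23.2, 2, 85],
    [0, 0, -0.4, -28.4, 23, 2.1, 85],
    [0, 0, -0.5, -28.6, 22.8, 2, 85],
    [0, 0, -0.4, -28.8, 22.5, 2.1, 85],
    [0, 0, 0, 0, 0, 0, 85],
    [0, 0, 0, 0, 0, 0, 85],
    [0, 0, 0, 0, 0, 0, 85],
  ],
)

```text
t: 7.8
tcp_pos: [422.5, 107.6, 106.5]
tcp_rot: [-0.0, 0.992, -0.122, -0.0]
force: [0.5, -0.4, 0.2]
finger_gap: 85.2
grip_force: 0.0
```

```bash
python3 - <<'E'
from h import *
from bench import observe,viewer
import pickle
plan([(424.7,108.1,30,-14,27),(424.7,108.1,6,-14,12)])
s=observe();w=viewer.camera("wrist");t=viewer.camera("top")
pickle.dump((s["tcp_pos"],s["tcp_rot"],w,t),open("c1.pkl","wb"))
a=cv2.resize(w["image"],(512,384));b=cv2.resize(t["image"][100:260,110:280],None,fx=1.7,fy=2.4)
cv2.imwrite("pics/w3.png",np.hstack([a,cv2.resize(t["image"][120:248,110:206],(288,384))])[:,:,::-1])
E
```

```text
from [422.5 107.6 106.5 -14.1]
wp (424.7, 108.1, 30, -14, 27) rows 3
wp (424.7, 108.1, 6, -14, 12) rows 5
[[0,0,0,0.7,-0.3,25.5,85],[0,0,0,0.7,-0.4,25.5,85],[0,0,-0.1,0.6,-0.3,25.5,85],[0,0,0,0,0,12,85],[0,0,0,0,0,12,85]]
```

View pics/w3.png

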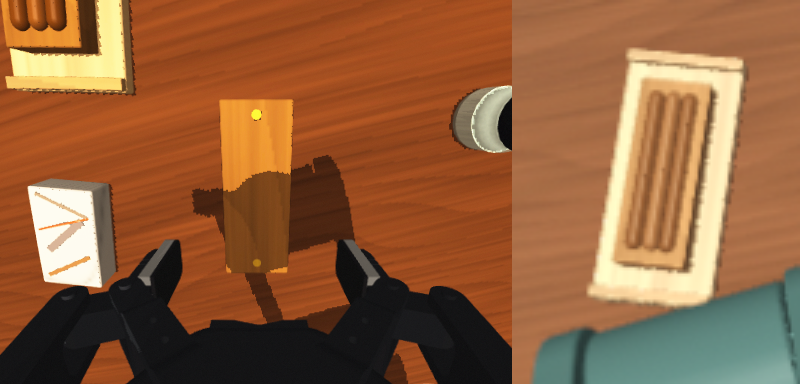

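The wrist view shows the long cover at (220,99), (293,100), (288,272), (227,272). The top crop shows the long lower half square on the board.

```bash
python3 - <<'E'
from h import *
import pickle
p,q,w,t=pickle.load(open("c1.pkl","rb"))
print("cover wrist",rect(plane(w,[(220,99),(293,100),(288,272),(227,272)],24,(p,q))))
print("lower top",rect(plane(t,[(153.7,146),(176.3,148),(168.7,210),(144.3,207.7)],39)))
print("board top cleats z23",rect(plane(t,[(110+117/3,120+48/3),(110+233/3,120+58/3),(110+200/3,120+305/3),(110+77/3,120+287/3)],23)))
# mask-based lower top
im=t["image"][120:248,110:206].astype(int)
m=((im[:,:,2]<135)&(im[:,:,1]>126)).astype(np.uint8)
m=cv2.morphologyEx(m,cv2.MORPH_OPEN,np.ones((2,2)))
for k in cv2.findContours(m,0,2)[0]:
    if cv2.contourArea(k)>200: print(rect(plane(t,k[:,0]+[110,120],39)))
E
```

```text
cover wrist [429.2 107.8 158.   59.  -14. ]
lower top [653.5 207.2 160.4  60.6 -16.2]
board top cleats z23 [656.8 208.2 216.7 103.9 -16.2]
[507.1 211.4 160.3  27.  -86. ]
[653.  208.  158.1  58.4 -17. ]
```

Top and wrist differ by a constant ~4.5 mm. Relative to TCP both agree: grasp at the top-view centre plus 2.3 mm along the length, the same as for the lower half.

Request:
send_rows(
  targets=[
    [0, 0, 0, 2, -0.5, 25, 85],
    [0, 0, 0, 2, -0.5, 25, 85],
    [0, 0, 0, 0, 0, 25, 85],
    [0, 0, 0, 0, 0, 13, 85],
    [0, 0, 0, 0, 0, 12, 85],
    [0, 0, 0, 0, 0, 0, 85],
    [0, 0, 0, 0, 0, 0, 85],
    [0, 0, 0, 0, 0, 0, 85],
  ],
)

```text
t: 8.57
tcp_pos: [427.4, 107.9, 7.2]
tcp_rot: [-0.0, 0.993, -0.122, 0.0]
force: [-0.1, 0.3, 0.3]
finger_gap: 85.0
grip_force: 0.0
```

Request:
send_rows(
  targets=[
    [0, 0, 0, 0, 0, 0, 55],
    [0, 0, 0, 0, 0, 0, 55],
    [0, 0, 0, 0, 0, 0, 55],
    [0, 0, 0, 0, 0, 0, 55],
    [0, 0, 0, 0, 0, 0, 55],
    [0, 0, 0, 0, 0, 0, 55],
  ],
  squeeze=40,
)

```text
t: 9.07
tcp_pos: [427.3, 107.8, 7.9]
tcp_rot: [-0.0, 0.993, -0.122, 0.001]
force: [-0.3, 0.7, 5.7]
finger_gap: 59.0
grip_force: 42.1
```

```bash
python3 -c "
from h import *
p=observe()['tcp_pos'] if 0 else None
from bench import observe
x,y,z=observe()['tcp_pos']
plan([(x,y,115,-14,24),(655.8,209.8,115,-17,28),(655.8,209.8,70,-17,15)],gap=55)"
```

```text
from [427.3 107.8   7.9 -14. ]
wp (np.float64(427.27037482508746), np.float64(107.7650561726857), 115, -14, 24) rows 5
wp (655.8, 209.8, 115, -17, 28) rows 14
wp (655.8, 209.8, 70, -17, 15) rows 18
[[0,0,0,0,0,-21.4,55],[0,0,0,0,0,-21.4,55],[0,0,0,0,0,-21.4,55],[0,0,0,0,0,-21.4,55],[0,0,0,0,0,-21.5,55],[0,0,0.3,21.9,-17.2,0,55],[0,0,0.3,21.8,-17.3,0,55],[0,0,0.3,21.7,-17.4,0,55],[0,0,0.3,21.6,-17.5,0,55],[0,0,0.4,21.5,-17.6,0,55]]
[[0,0,0.3,21.4,-17.7,0,55],[0,0,0.4,21.3,-17.9,0,55],[0,0,0.3,21.2,-18,0,55],[0,0,0.4,21.1,-18.1,0,55],[0,0,0,0,0,11.3,55],[0,0,0,0,0,11.2,55],[0,0,0,0,0,11.3,55],[0,0,0,0,0,11.2,55]]
```

Request:
send_rows(
  targets=[
    [0, 0, 0, 0, 0, -21.4, 55],
    [0, 0, 0, 0, 0, -21.4, 55],
    [0, 0, 0, 0, 0, -21.4, 55],
    [0, 0, 0, 0, 0, -21.4, 55],
    [0, 0, 0, 0, 0, -21.5, 55],
    [0, 0, 0.3, 21.9, -17.2, 0, 55],
    [0, 0, 0.3, 21.8, -17.3, 0, 55],
    [0, 0, 0.3, 21.7, -17.4, 0, 55],
    [0, 0, 0.3, 21.6, -17.5, 0, 55],
    [0, 0, 0.4, 21.5, -17.6, 0, 55],
  ],
)

```text
t: 9.9
tcp_pos: [554.3, 164.9, 114.7]
tcp_rot: [-0.0, 0.991, -0.136, 0.0]
force: [-0.3, 0.4, -0.9]
finger_gap: 58.9
grip_force: 45.4
```

Request:
send_rows(
  targets=[
    [0, 0, 0.3, 21.4, -17.7, 0, 55],
    [0, 0, 0.4, 21.3, -17.9, 0, 55],
    [0, 0, 0.3, 21.2, -18, 0, 55],
    [0, 0, 0.4, 21.1, -18.1, 0, 55],
    [0, 0, 0, 0, 0, 11.3, 55],
    [0, 0, 0, 0, 0, 11.2, 55],
    [0, 0, 0, 0, 0, 11.3, 55],
    [0, 0, 0, 0, 0, 0, 55],
    [0, 0, 0, 0, 0, 0, 55],
    [0, 0, 0, 0, 0, 0, 55],
  ],
)

```text
t: 10.73
tcp_pos: [654.1, 209.3, 80.3]
tcp_rot: [0.0, 0.989, -0.148, -0.0]
force: [1.1, 0.2, -0.9]
finger_gap: 58.8
grip_force: 45.3
```

```bash
python3 - <<'E'
from h import *
from bench import observe,viewer
plan([(655.8,209.8,50,-17,10)],gap=55)
c=viewer.camera("wrist");cv2.imwrite("pics/w4.png",c["image"][:,:,::-1])
E
```

```text
from [654.1 209.3  80.3 -17. ]
wp (655.8, 209.8, 50, -17, 10) rows 4
[[0,0,0,0.4,-0.3,7.6,55],[0,0,0,0.4,-0.2,7.6,55],[0,0,0,0.4,-0.3,7.5,55],[0,0,0,0.3,-0.2,7.6,55]]
```

View pics/w4.png

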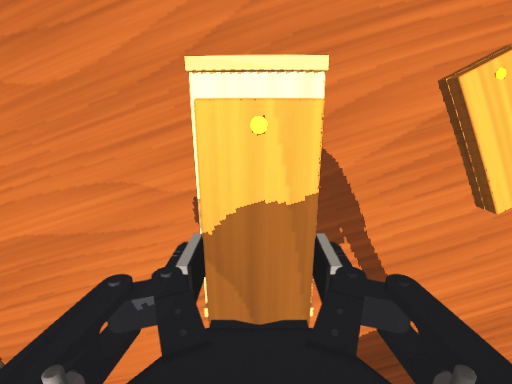

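The cover is square and centred over the lower half, so I'll lower it to about z 46.

Request:
send_rows(
  targets=[
    [0, 0, 0, 0.7, -0.5, 10, 55],
    [0, 0, 0, 0.7, -0.5, 10, 55],
    [0, 0, 0, 0, 0, 6, 55],
    [0, 0, 0, 0, 0, 3, 55],
    [0, 0, 0, 0, 0, 3, 55],
    [0, 0, 0, 0, 0, 1.5, 55],
    [0, 0, 0, 0, 0, 1, 55],
    [0, 0, 0, 0, 0, 0, 55],
    [0, 0, 0, 0, 0, 0, 55],
    [0, 0, 0, 0, 0, 0, 55],
  ],
)

```text
t: 11.62
tcp_pos: [656.0, 210.1, 47.0]
tcp_rot: [0.0, 0.989, -0.148, -0.0]
force: [-4.5, -1.4, 10.2]
finger_gap: 58.6
grip_force: 46.5
```

It makes contact at the fully seated height. Release and go for the short lower half.

Request:
send_rows(
  targets=[
    [0, 0, 0, 0, 0, 0, 85],
    [0, 0, 0, 0, 0, 0, 85],
    [0, 0, 0, 0, 0, 0, 85],
    [0, 0, 0, 0, 0, 0, 85],
    [0, 0, 0, 0, 0, -25, 85],
    [0, 0, 0, 0, 0, -38, 85],
    [0, 0, 0, 0, 0, -30, 85],
    [0, 0, 0, 0, 0, 0, 85],
    [0, 0, 0, 0, 0, 0, 85],
  ],
)

```text
t: 12.37
tcp_pos: [658.5, 210.6, 141.3]
tcp_rot: [-0.001, 0.989, -0.148, 0.002]
force: [-0.0, 0.4, -1.1]
finger_gap: 84.9
grip_force: 0.0
```

```bash
python3 -c "
from h import *
plan([(442,-311.4,120,12.5)])"
```

```text
from [658.5 210.6 141.3 -17. ]
wp (442, -311.4, 120, 12.5) rows 15
[[0,0,-2,-3.6,37.5,1.4,85],[0,0,-2,-4.9,37.4,1.4,85],[0,0,-2,-6.2,37.2,1.4,85],[0,0,-2,-7.5,36.9,1.4,85],[0,0,-2,-8.8,36.6,1.4,85],[0,0,-2,-10.1,36.3,1.4,85],[0,0,-1.9,-11.3,35.9,1.4,85],[0,0,-2,-12.5,35.5,1.4,85],[0,0,-1.9,-13.7,35.1,1.4,85],[0,0,-2,-14.9,34.6,1.5,85]]
[[0,0,-1.9,-16.1,34.1,1.4,85],[0,0,-2,-17.2,33.5,1.5,85],[0,0,-1.9,-18.4,32.9,1.4,85],[0,0,-2,-19.5,32.3,1.5,85],[0,0,-1.9,-20.6,31.5,1.4,85]]
```

Request:
send_rows(
  targets=[
    [0, 0, -2, -3.6, 37.5, 1.4, 85],
    [0, 0, -2, -4.9, 37.4, 1.4, 85],
    [0, 0, -2, -6.2, 37.2, 1.4, 85],
    [0, 0, -2, -7.5, 36.9, 1.4, 85],
    [0, 0, -2, -8.8, 36.6, 1.4, 85],
    [0, 0, -2, -10.1, 36.3, 1.4, 85],
    [0, 0, -1.9, -11.3, 35.9, 1.4, 85],
    [0, 0, -2, -12.5, 35.5, 1.4, 85],
    [0, 0, -1.9, -13.7, 35.1, 1.4, 85],
    [0, 0, -2, -14.9, 34.6, 1.5, 85],
  ],
)

```text
t: 13.2
tcp_pos: [510.3, -138.8, 123.2]
tcp_rot: [-0.001, 1.0, 0.025, -0.001]
force: [0.7, -1.5, -0.8]
finger_gap: 85.2
grip_force: 0.0
```

Request:
send_rows(
  targets=[
    [0, 0, -1.9, -16.1, 34.1, 1.4, 85],
    [0, 0, -2, -17.2, 33.5, 1.5, 85],
    [0, 0, -1.9, -18.4, 32.9, 1.4, 85],
    [0, 0, -2, -19.5, 32.3, 1.5, 85],
    [0, 0, -1.9, -20.6, 31.5, 1.4, 85],
    [0, 0, 0, 0, 0, 0, 85],
    [0, 0, 0, 0, 0, 0, 85],
    [0, 0, 0, 0, 0, 0, 85],
    [0, 0, 0, 0, 0, 0, 85],
  ],
)

```text
t: 13.95
tcp_pos: [439.9, -310.2, 116.6]
tcp_rot: [-0.001, 0.994, 0.109, -0.001]
force: [-0.3, 0.2, -0.3]
finger_gap: 85.2
grip_force: 0.0
```

```bash
python3 - <<'E'
from h import *
from bench import observe,viewer
import pickle
s=observe()
plan([(442,-311.4,40,12.5,27),(442,-311.4,6.5,12.5,12)])
w=viewer.camera("wrist");t=viewer.camera("top")
pickle.dump((s["tcp_pos"],s["tcp_rot"],w,t),open("c2.pkl","wb"))
im=t["image"][120:248,110:206].astype(int)
m=((im[:,:,2]<135)&(im[:,:,1]>126)).astype(np.uint8)
m=cv2.morphologyEx(m,cv2.MORPH_OPEN,np.ones((2,2)))
for k in cv2.findContours(m,0,2)[0]:
    if cv2.contourArea(k)>200: print(rect(plane(t,k[:,0]+[110,120],63)))
cv2.imwrite("pics/w5.png",np.hstack([w["image"],cv2.resize(t["image"][120:248,110:206],(288,384))])[:,:,::-1])
E
```

```text
from [ 439.9 -310.2  116.6   12.5]
wp (442, -311.4, 40, 12.5, 27) rows 3
wp (442, -311.4, 6.5, 12.5, 12) rows 6
[[0,0,0,0.6,0.6,25.5,85],[0,0,0,0.6,0.5,25.6,85],[0,0,0,0.6,0.6,25.5,85],[0,0,0,0,0,11.2,85],[0,0,0,0,0,11.2,85],[0,0,0,0,0,11.1,85]]
[652.4 208.9 158.   58.9 -17.1]
```

View pics/w5.png

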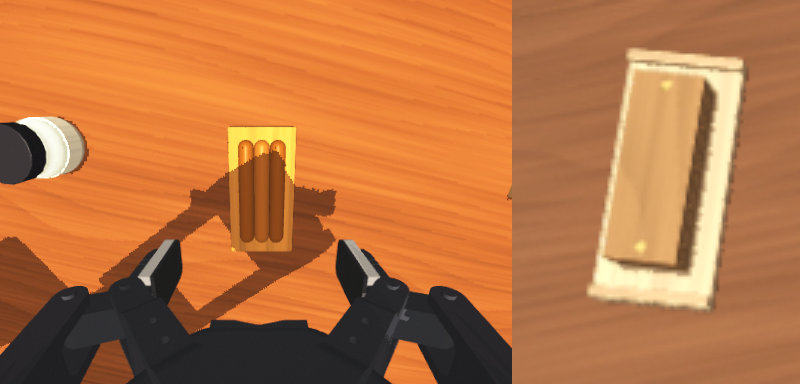

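The cover is seated and square (top view: 158×59 mm at z = 63, centre (652,209)). The short lower half is centred between the fingers.

Request:
send_rows(
  targets=[
    [0, 0, 0, 0.6, 0.6, 25, 85],
    [0, 0, 0, 0.6, 0.5, 25, 85],
    [0, 0, 0, 0.6, 0.5, 25, 85],
    [0, 0, 0, 0, 0, 12, 85],
    [0, 0, 0, 0, 0, 12, 85],
    [0, 0, 0, 0, 0, 11, 85],
    [0, 0, 0, 0, 0, 0, 85],
    [0, 0, 0, 0, 0, 0, 85],
    [0, 0, 0, 0, 0, 0, 85],
  ],
)

```text
t: 14.8
tcp_pos: [442.7, -313.0, 7.9]
tcp_rot: [0.0, 0.994, 0.109, 0.0]
force: [0.8, -0.3, 0.3]
finger_gap: 85.2
grip_force: 0.0
```

Request:
send_rows(
  targets=[
    [0, 0, 0, 0, 0, 0, 55],
    [0, 0, 0, 0, 0, 0, 55],
    [0, 0, 0, 0, 0, 0, 55],
    [0, 0, 0, 0, 0, 0, 55],
    [0, 0, 0, 0, 0, 0, 55],
    [0, 0, 0, 0, 0, 0, 55],
  ],
  squeeze=50,
)

```text
t: 15.3
tcp_pos: [442.6, -313.3, 8.5]
tcp_rot: [0.0, 0.994, 0.109, 0.001]
force: [-0.6, 1.7, 6.7]
finger_gap: 58.7
grip_force: 53.6
```

```bash
python3 -c "
from h import *
from bench import observe
x,y,z=observe()['tcp_pos']
plan([(x,y,150,12.5,29),(656,210,150,-17,32),(656,210,100,-17,17)],gap=55)"
```

```text
from [ 442.6 -313.3    8.5   12.5]
wp (np.float64(442.5903864520238), np.float64(-313.2534375103038), 150, 12.5, 29) rows 5
wp (656, 210, 150, -17, 32) rows 23
wp (656, 210, 100, -17, 17) rows 26
[[0,0,0,0,0,-28.3,55],[0,0,0,0,0,-28.3,55],[0,0,0,0,0,-28.3,55],[0,0,0,0,0,-28.3,55],[0,0,0,0,0,-28.3,55],[0,0,1.6,17.9,-25.8,0,55],[0,0,1.6,17.1,-26.3,0,55],[0,0,1.6,16.4,-26.8,0,55],[0,0,1.6,15.6,-27.2,0,55],[0,0,1.6,14.9,-27.7,0,55]]
[[0,0,1.7,14.1,-28.1,0,55],[0,0,1.6,13.2,-28.5,0,55],[0,0,1.7,12.4,-28.8,0,55],[0,0,1.6,11.6,-29.2,0,55],[0,0,1.7,10.8,-29.5,0,55],[0,0,1.6,9.9,-29.8,0,55],[0,0,1.7,9,-30,0,55],[0,0,1.6,8.2,-30.3,0,55],[0,0,1.7,7.3,-30.5,0,55],[0,0,1.6,6.4,-30.7,0,55]]
[[0,0,1.7,5.5,-30.9,0,55],[0,0,1.6,4.6,-31.1,0,55],[0,0,1.7,3.8,-31.2,0,55],[0,0,0,0,0,16.7,55],[0,0,0,0,0,16.7,55],[0,0,0,0,0,16.6,55]]
```

Request:
send_rows(
  targets=[
    [0, 0, 0, 0, 0, -28.3, 55],
    [0, 0, 0, 0, 0, -28.3, 55],
    [0, 0, 0, 0, 0, -28.3, 55],
    [0, 0, 0, 0, 0, -28.3, 55],
    [0, 0, 0, 0, 0, -28.3, 55],
    [0, 0, 1.6, 17.9, -25.8, 0, 55],
    [0, 0, 1.6, 17.1, -26.3, 0, 55],
    [0, 0, 1.6, 16.4, -26.8, 0, 55],
    [0, 0, 1.6, 15.6, -27.2, 0, 55],
    [0, 0, 1.6, 14.9, -27.7, 0, 55],
  ],
)

```text
t: 16.13
tcp_pos: [501.6, -166.4, 149.4]
tcp_rot: [0.0, 0.999, 0.038, 0.0]
force: [0.3, 0.3, -1.5]
finger_gap: 58.5
grip_force: 55.6
```

Request:
send_rows(
  targets=[
    [0, 0, 1.7, 14.1, -28.1, 0, 55],
    [0, 0, 1.6, 13.2, -28.5, 0, 55],
    [0, 0, 1.7, 12.4, -28.8, 0, 55],
    [0, 0, 1.6, 11.6, -29.2, 0, 55],
    [0, 0, 1.7, 10.8, -29.5, 0, 55],
    [0, 0, 1.6, 9.9, -29.8, 0, 55],
    [0, 0, 1.7, 9, -30, 0, 55],
    [0, 0, 1.6, 8.2, -30.3, 0, 55],
    [0, 0, 1.7, 7.3, -30.5, 0, 55],
    [0, 0, 1.6, 6.4, -30.7, 0, 55],
  ],
)

```text
t: 16.97
tcp_pos: [620.1, 124.5, 149.2]
tcp_rot: [-0.0, 0.994, -0.106, 0.0]
force: [-1.2, -0.3, -1.1]
finger_gap: 58.5
grip_force: 55.6
```

Request:
send_rows(
  targets=[
    [0, 0, 1.7, 5.5, -30.9, 0, 55],
    [0, 0, 1.6, 4.6, -31.1, 0, 55],
    [0, 0, 1.7, 3.8, -31.2, 0, 55],
    [0, 0, 0, 0, 0, 16.7, 55],
    [0, 0, 0, 0, 0, 16.7, 55],
    [0, 0, 0, 0, 0, 16.6, 55],
    [0, 0, 0, 0, 0, 0, 55],
    [0, 0, 0, 0, 0, 0, 55],
    [0, 0, 0, 0, 0, 0, 55],
    [0, 0, 0, 0, 0, 0, 55],
  ],
)

```text
t: 17.8
tcp_pos: [656.6, 210.3, 100.4]
tcp_rot: [-0.0, 0.989, -0.148, 0.001]
force: [-0.8, -0.5, -1.6]
finger_gap: 58.3
grip_force: 55.5
```

```bash
python3 - <<'E'
from h import *
plan([(656,210,71,-17,10)],gap=55)
E
```

```text
from [656.6 210.3 100.4 -17.1]
wp (656, 210, 71, -17, 10) rows 3
[[0,0,0,-0.2,0.1,9.8,55],[0,0,0,-0.1,0.2,9.8,55],[0,0,-0.1,-0.2,0.1,9.8,55]]
```

Request:
send_rows(
  targets=[
    [0, 0, 0, -0.4, 0.2, 10, 55],
    [0, 0, 0, 0, 0, 10, 55],
    [0, 0, 0, 0, 0, 5, 55],
    [0, 0, 0, 0, 0, 3, 55],
    [0, 0, 0, 0, 0, 1.5, 55],
    [0, 0, 0, 0, 0, 1, 55],
    [0, 0, 0, 0, 0, 0, 55],
    [0, 0, 0, 0, 0, 0, 55],
    [0, 0, 0, 0, 0, 0, 55],
  ],
)

```text
t: 18.55
tcp_pos: [654.2, 209.9, 71.5]
tcp_rot: [0.0, 0.989, -0.148, -0.0]
force: [-10.5, -2.9, 24.3]
finger_gap: 58.3
grip_force: 58.4
```

Request:
send_rows(
  targets=[
    [0, 0, 0, 0.5, 0, -1, 55],
    [0, 0, 0, 0, 0, 0, 55],
    [0, 0, 0, 0, 0, 0, 85],
    [0, 0, 0, 0, 0, 0, 85],
    [0, 0, 0, 0, 0, 0, 85],
    [0, 0, 0, 0, 0, 0, 85],
    [0, 0, 0, 0, 0, -25, 85],
    [0, 0, 0, 0, 0, -38, 85],
    [0, 0, 0, 0, 0, -20, 85],
    [0, 0, 0, 0, 0, 0, 85],
  ],
)

```text
t: 19.38
tcp_pos: [659.3, 210.9, 157.8]
tcp_rot: [-0.002, 0.989, -0.148, 0.004]
force: [0.4, 0.1, -0.1]
finger_gap: 85.6
grip_force: 0.0
```

```bash
python3 -c "
from h import *
plan([(654.4,2.7,120,11.2)])"
```

```text
from [659.3 210.9 157.8 -17. ]
wp (654.4, 2.7, 120, 11.2) rows 6
[[0,0,-4.7,9.4,33.4,6.3,85],[0,0,-4.7,6.6,34.1,6.3,85],[0,0,-4.7,3.8,34.5,6.3,85],[0,0,-4.7,1,34.7,6.3,85],[0,0,-4.7,-1.9,34.6,6.3,85],[0,0,-4.7,-4.8,34.4,6.3,85]]
```

Request:
send_rows(
  targets=[
    [0, 0, -4.7, 9.4, 33.4, 6.3, 85],
    [0, 0, -4.7, 6.6, 34.1, 6.3, 85],
    [0, 0, -4.7, 3.8, 34.5, 6.3, 85],
    [0, 0, -4.7, 1, 34.7, 6.3, 85],
    [0, 0, -4.7, -1.9, 34.6, 6.3, 85],
    [0, 0, -4.7, -4.8, 34.4, 6.3, 85],
    [0, 0, 0, 0, 0, 0, 85],
    [0, 0, 0, 0, 0, 0, 85],
    [0, 0, 0, 0, 0, 0, 85],
    [0, 0, 0, 0, 0, 0, 85],
  ],
)

```text
t: 20.22
tcp_pos: [650.6, 3.0, 114.4]
tcp_rot: [-0.0, 0.995, 0.097, -0.0]
force: [0.8, 0.2, -0.5]
finger_gap: 85.1
grip_force: 0.0
```

```bash
python3 - <<'E'
from h import *
from bench import observe,viewer
plan([(654.4,2.7,40,11.2,27),(654.4,2.7,6.5,11.2,12)])
w=viewer.camera("wrist");t=viewer.camera("top")
cv2.imwrite("pics/w6.png",np.hstack([w["image"],cv2.resize(t["image"][120:248,110:206],(288,384))])[:,:,::-1])
E
```

```text
from [650.6   3.  114.4  11.2]
wp (654.4, 2.7, 40, 11.2, 27) rows 3
wp (654.4, 2.7, 6.5, 11.2, 12) rows 6
[[0,0,0,1.2,0.4,24.8,85],[0,0,0,1.2,0.3,24.8,85],[0,0,0,1.2,0.4,24.8,85],[0,0,0,0,0,11.2,85],[0,0,0,0,0,11.1,85],[0,0,0,0,0,11.2,85]]
```

View pics/w6.png

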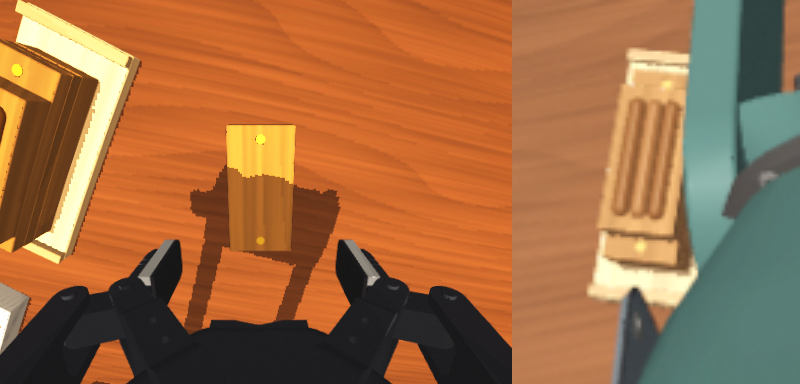

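The short lower half is in place (top crop: cigars at about (648,158), square on the long cover). The short cover is centred between the fingers, so I'll descend.

Request:
send_rows(
  targets=[
    [0, 0, 0, 1.2, 0.4, 25, 85],
    [0, 0, 0, 1.2, 0.3, 25, 85],
    [0, 0, 0, 1.2, 0.3, 24, 85],
    [0, 0, 0, 0, 0, 11, 85],
    [0, 0, 0, 0, 0, 11, 85],
    [0, 0, 0, 0, 0, 11, 85],
    [0, 0, 0, 0, 0, 0, 85],
    [0, 0, 0, 0, 0, 0, 85],
    [0, 0, 0, 0, 0, 0, 85],
  ],
)

```text
t: 21.07
tcp_pos: [655.2, 1.6, 8.5]
tcp_rot: [0.0, 0.995, 0.097, 0.001]
force: [-0.3, -0.5, 0.2]
finger_gap: 84.9
grip_force: 0.0
```

Request:
send_rows(
  targets=[
    [0, 0, 0, 0, 0, 0, 55],
    [0, 0, 0, 0, 0, 0, 55],
    [0, 0, 0, 0, 0, 0, 55],
    [0, 0, 0, 0, 0, 0, 55],
    [0, 0, 0, 0, 0, 0, 55],
    [0, 0, 0, 0, 0, 0, 55],
  ],
  squeeze=40,
)

```text
t: 21.57
tcp_pos: [655.1, 1.5, 8.9]
tcp_rot: [0.0, 0.995, 0.097, 0.001]
force: [-1.3, -0.5, 6.1]
finger_gap: 58.7
grip_force: 43.6
```

```bash
python3 -c "
from h import *
from bench import observe
x,y,z=observe()['tcp_pos']
plan([(x,y,165,11.2,27),(655.2,210,165,-17,28),(655.2,210,123,-17,14)],gap=55)"
```

```text
from [655.1   1.5   8.9  11.2]
wp (np.float64(655.1426117126183), np.float64(1.5035526421177574), 165, 11.2, 27) rows 6
wp (655.2, 210, 165, -17, 28) rows 14
wp (655.2, 210, 123, -17, 14) rows 17
[[0,0,0,0,0,-26,55],[0,0,0,0,0,-26,55],[0,0,0,0,0,-26,55],[0,0,0,0,0,-26,55],[0,0,0,0,0,-26.1,55],[0,0,0,0,0,-26,55],[0,0,3.5,5.1,-25.6,0,55],[0,0,3.5,3.5,-25.8,0,55],[0,0,3.5,1.9,-26,0,55],[0,0,3.5,0.3,-26.1,0,55]]
[[0,0,3.5,-1.3,-26,0,55],[0,0,3.6,-2.9,-25.9,0,55],[0,0,3.5,-4.5,-25.7,0,55],[0,0,3.6,-6,-25.3,0,55],[0,0,0,0,0,14,55],[0,0,0,0,0,14,55],[0,0,0,0,0,14,55]]
```

Request:
send_rows(
  targets=[
    [0, 0, 0, 0, 0, -26, 55],
    [0, 0, 0, 0, 0, -26, 55],
    [0, 0, 0, 0, 0, -26, 55],
    [0, 0, 0, 0, 0, -26, 55],
    [0, 0, 0, 0, 0, -26.1, 55],
    [0, 0, 0, 0, 0, -26, 55],
    [0, 0, 3.5, 5.1, -25.6, 0, 55],
    [0, 0, 3.5, 3.5, -25.8, 0, 55],
    [0, 0, 3.5, 1.9, -26, 0, 55],
    [0, 0, 3.5, 0.3, -26.1, 0, 55],
  ],
)

```text
t: 22.4
tcp_pos: [654.3, 106.7, 164.3]
tcp_rot: [-0.0, 1.0, -0.027, 0.0]
force: [0.8, -0.6, -1.9]
finger_gap: 58.9
grip_force: 43.7
```

Request:
send_rows(
  targets=[
    [0, 0, 3.5, -1.3, -26, 0, 55],
    [0, 0, 3.6, -2.9, -25.9, 0, 55],
    [0, 0, 3.5, -4.5, -25.7, 0, 55],
    [0, 0, 3.6, -6, -25.3, 0, 55],
    [0, 0, 0, 0, 0, 14, 55],
    [0, 0, 0, 0, 0, 14, 55],
    [0, 0, 0, 0, 0, 14, 55],
    [0, 0, 0, 0, 0, 0, 55],
    [0, 0, 0, 0, 0, 0, 55],
    [0, 0, 0, 0, 0, 0, 55],
  ],
)

```text
t: 23.23
tcp_pos: [654.9, 210.0, 122.5]
tcp_rot: [-0.0, 0.989, -0.148, 0.0]
force: [-0.8, -0.2, -0.0]
finger_gap: 58.7
grip_force: 43.7
```

```bash
python3 - <<'E'
from h import *
from bench import viewer
plan([(655.2,210,96,-17,10)],gap=55)
c=viewer.camera("wrist");cv2.imwrite("pics/w7.png",c["image"][:,:,::-1])
E
```

```text
from [654.9 210.  122.5 -17. ]
wp (655.2, 210, 96, -17, 10) rows 3
[[0,0,0,0.1,0,8.8,55],[0,0,0,0.1,0,8.8,55],[0,0,0,0.1,-0.1,8.9,55]]
```

View pics/w7.png

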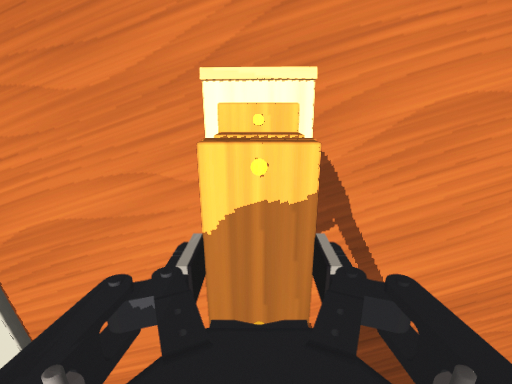

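The short cover is square above its lower half, so I'll lower it to about 95.5.

Request:
send_rows(
  targets=[
    [0, 0, 0, 0.3, 0, 10, 55],
    [0, 0, 0, 0, 0, 8, 55],
    [0, 0, 0, 0, 0, 4, 55],
    [0, 0, 0, 0, 0, 2, 55],
    [0, 0, 0, 0, 0, 1.5, 55],
    [0, 0, 0, 0, 0, 1.5, 55],
    [0, 0, 0, 0, 0, 0, 55],
    [0, 0, 0, 0, 0, 0, 55],
    [0, 0, 0, 0, 0, 0, 55],
  ],
)

```text
t: 24.03
tcp_pos: [654.0, 209.8, 95.9]
tcp_rot: [0.0, 0.989, -0.148, -0.0]
force: [-4.5, -1.4, 9.4]
finger_gap: 59.1
grip_force: 44.7
```

Request:
send_rows(
  targets=[
    [0, 0, 0, 0, 0, 0, 85],
    [0, 0, 0, 0, 0, 0, 85],
    [0, 0, 0, 0, 0, 0, 85],
    [0, 0, 0, 0, 0, 0, 85],
    [0, 0, 0, 0, 0, -25, 85],
    [0, 0, 0, 0, 0, -38, 85],
    [0, 0, 0, 0, 0, -10, 85],
    [0, 0, 0, 0, 0, 0, 85],
    [0, 0, 0, 0, 0, 0, 85],
  ],
)

```text
t: 24.78
tcp_pos: [655.3, 210.1, 168.4]
tcp_rot: [-0.0, 0.989, -0.148, 0.001]
force: [-0.1, -0.0, 0.1]
finger_gap: 85.2
grip_force: 0.0
```

```bash
python3 -c "
from h import *
plan([(520,256,170,-18.2),(431.9,292,120,-19.1)])"
```

```text
from [655.3 210.1 168.4 -17. ]
wp (520, 256, 170, -18.2) rows 4
wp (431.9, 292, 120, -19.1) rows 7
[[0,0,0.3,-35.7,-1.1,-0.4,85],[0,0,0.3,-35.7,-0.9,-0.4,85],[0,0,0.3,-35.7,-0.6,-0.4,85],[0,0,0.3,-35.8,-0.5,-0.4,85],[0,0,0.3,-31.6,-2.2,16.7,85],[0,0,0.3,-31.7,-2.1,16.7,85],[0,0,0.3,-31.6,-1.8,16.6,85]]
```

Request:
send_rows(
  targets=[
    [0, 0, 0.3, -35.7, -1.1, -0.4, 85],
    [0, 0, 0.3, -35.7, -0.9, -0.4, 85],
    [0, 0, 0.3, -35.7, -0.6, -0.4, 85],
    [0, 0, 0.3, -35.8, -0.5, -0.4, 85],
    [0, 0, 0.3, -31.6, -2.2, 16.7, 85],
    [0, 0, 0.3, -31.7, -2.1, 16.7, 85],
    [0, 0, 0.3, -31.6, -1.8, 16.6, 85],
    [0, 0, 0, 0, 0, 0, 85],
    [0, 0, 0, 0, 0, 0, 85],
    [0, 0, 0, 0, 0, 0, 85],
  ],
)

```text
t: 25.62
tcp_pos: [431.4, 291.8, 118.6]
tcp_rot: [0.0, 0.986, -0.166, -0.0]
force: [0.9, -0.1, 1.2]
finger_gap: 84.9
grip_force: 0.0
```

```bash
python3 - <<'E'
from h import *
from bench import observe,viewer
s=observe()
plan([(431.9,292,45,-19.1,27),(431.9,292,9,-19.1,12)])
w=viewer.camera("wrist");t=viewer.camera("top")
cv2.imwrite("pics/w8.png",np.hstack([w["image"],cv2.resize(t["image"][120:248,110:206],(288,384))])[:,:,::-1])
E
```

```text
from [431.4 291.8 118.6 -19.1]
wp (431.9, 292, 45, -19.1, 27) rows 3
wp (431.9, 292, 9, -19.1, 12) rows 7
[[0,0,0,0.1,-0.1,24.5,85],[0,0,0,0.2,-0.1,24.6,85],[0,0,0,0.1,-0.2,24.5,85],[0,0,0,0,0,9,85],[0,0,0,0,0,9,85],[0,0,0,0,0,9,85],[0,0,0,0,0,9,85]]
```

View pics/w8.png

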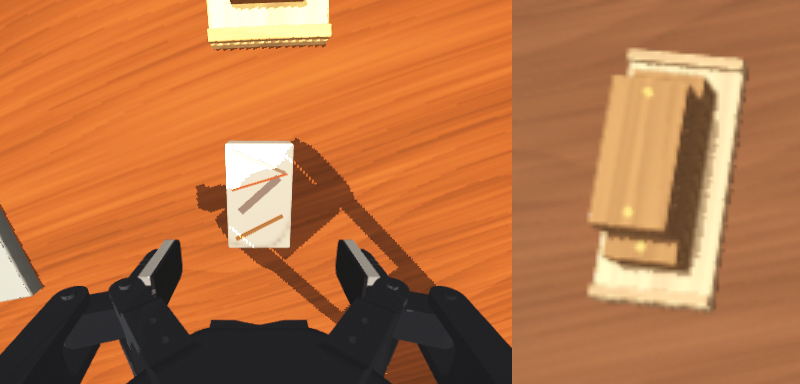

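The short cover is seated and square in the top crop. The stone is centred between the fingers, so I'll grip it firmly.

Request:
send_rows(
  targets=[
    [0, 0, 0, 0, 0, 25, 85],
    [0, 0, 0, 0, 0, 25, 85],
    [0, 0, 0, 0, 0, 25, 85],
    [0, 0, 0, 0, 0, 12, 85],
    [0, 0, 0, 0, 0, 12, 85],
    [0, 0, 0, 0, 0, 11, 85],
    [0, 0, 0, 0, 0, 0, 85],
    [0, 0, 0, 0, 0, 0, 85],
    [0, 0, 0, 0, 0, 0, 85],
  ],
)

```text
t: 26.47
tcp_pos: [432.3, 292.0, 9.9]
tcp_rot: [-0.0, 0.986, -0.166, 0.0]
force: [-0.4, -0.0, 0.2]
finger_gap: 84.9
grip_force: 0.0
```

Request:
send_rows(
  targets=[
    [0, 0, 0, 0, 0, 0, 55],
    [0, 0, 0, 0, 0, 0, 55],
    [0, 0, 0, 0, 0, 0, 55],
    [0, 0, 0, 0, 0, 0, 55],
    [0, 0, 0, 0, 0, 0, 55],
    [0, 0, 0, 0, 0, 0, 55],
  ],
  squeeze=80,
)

```text
t: 26.97
tcp_pos: [431.9, 292.0, 10.7]
tcp_rot: [-0.0, 0.986, -0.166, 0.001]
force: [-0.1, -2.1, 8.1]
finger_gap: 58.0
grip_force: 85.9
```

```bash
python3 -c "
from h import *
from bench import observe
x,y,z=observe()['tcp_pos']
plan([(x,y,180,-19.1,25),(655,210,180,-17,26),(655,210,145,-17,12)],gap=55)"
```

```text
from [431.9 292.   10.7 -19.1]
wp (np.float64(431.88718159206593), np.float64(292.0037324741537), 180, -19.1, 25) rows 7
wp (655, 210, 180, -17, 26) rows 17
wp (655, 210, 145, -17, 12) rows 20
[[0,0,0,0,0,-24.2,55],[0,0,0,0,0,-24.2,55],[0,0,0,0,0,-24.2,55],[0,0,0,0,0,-24.2,55],[0,0,0,0,0,-24.2,55],[0,0,0,0,0,-24.2,55],[0,0,0,0,0,-24.1,55],[0,0,-0.2,23.8,0.4,0,55],[0,0,-0.2,23.8,0.5,0,55],[0,0,-0.2,23.8,0.6,0,55]]
[[0,0,-0.2,23.7,0.7,0,55],[0,0,-0.2,23.8,0.8,0,55],[0,0,-0.2,23.7,0.9,0,55],[0,0,-0.2,23.7,0.9,0,55],[0,0,-0.2,23.8,1,0,55],[0,0,-0.3,23.7,1.1,0,55],[0,0,-0.2,23.7,1.3,0,55],[0,0,0,0,0,11.7,55],[0,0,0,0,0,11.6,55],[0,0,0,0,0,11.7,55]]
```

Request:
send_rows(
  targets=[
    [0, 0, 0, 0, 0, -24.2, 55],
    [0, 0, 0, 0, 0, -24.2, 55],
    [0, 0, 0, 0, 0, -24.2, 55],
    [0, 0, 0, 0, 0, -24.2, 55],
    [0, 0, 0, 0, 0, -24.2, 55],
    [0, 0, 0, 0, 0, -24.2, 55],
    [0, 0, 0, 0, 0, -24.1, 55],
    [0, 0, -0.2, 23.8, 0.4, 0, 55],
    [0, 0, -0.2, 23.8, 0.5, 0, 55],
    [0, 0, -0.2, 23.8, 0.6, 0, 55],
  ],
)

```text
t: 27.8
tcp_pos: [498.5, 267.1, 179.4]
tcp_rot: [-0.0, 0.987, -0.16, 0.0]
force: [-0.2, 0.7, -4.1]
finger_gap: 57.7
grip_force: 89.7
```

Request:
send_rows(
  targets=[
    [0, 0, -0.2, 23.7, 0.7, 0, 55],
    [0, 0, -0.2, 23.8, 0.8, 0, 55],
    [0, 0, -0.2, 23.7, 0.9, 0, 55],
    [0, 0, -0.2, 23.7, 0.9, 0, 55],
    [0, 0, -0.2, 23.8, 1, 0, 55],
    [0, 0, -0.3, 23.7, 1.1, 0, 55],
    [0, 0, -0.2, 23.7, 1.3, 0, 55],
    [0, 0, 0, 0, 0, 11.7, 55],
    [0, 0, 0, 0, 0, 11.6, 55],
    [0, 0, 0, 0, 0, 11.7, 55],
  ],
)

```text
t: 28.63
tcp_pos: [652.9, 209.7, 142.0]
tcp_rot: [0.0, 0.989, -0.148, -0.001]
force: [-0.7, -0.4, -4.0]
finger_gap: 58.2
grip_force: 89.7
```

Request:
send_rows(
  targets=[
    [0, 0, 0, 0, 0, 0, 55],
    [0, 0, 0, 0, 0, 0, 55],
    [0, 0, 0, 0, 0, 0, 55],
  ],
)

```text
t: 28.88
tcp_pos: [653.6, 210.2, 143.6]
tcp_rot: [0.0, 0.989, -0.148, -0.0]
force: [0.4, 0.3, -3.9]
finger_gap: 58.1
grip_force: 89.5
```

```bash
python3 - <<'E'
from h import *
plan([(655,210,121,-17,10)],gap=55)
E
```

```text
from [653.6 210.2 143.6 -17. ]
wp (655, 210, 121, -17, 10) rows 3
[[0,0,0,0.5,-0.1,7.5,55],[0,0,0,0.5,0,7.5,55],[0,0,0,0.5,-0.1,7.6,55]]
```

Request:
send_rows(
  targets=[
    [0, 0, 0, 0.7, 0, 9, 55],
    [0, 0, 0, 0.7, 0, 6, 55],
    [0, 0, 0, 0, 0, 3, 55],
    [0, 0, 0, 0, 0, 2, 55],
    [0, 0, 0, 0, 0, 1.5, 55],
    [0, 0, 0, 0, 0, 1, 55],
    [0, 0, 0, 0, 0, 0, 55],
    [0, 0, 0, 0, 0, 0, 55],
    [0, 0, 0, 0, 0, 0, 55],
  ],
)

```text
t: 29.63
tcp_pos: [655.5, 209.4, 121.8]
tcp_rot: [-0.0, 0.989, -0.148, -0.0]
force: [-4.2, -1.2, 4.4]
finger_gap: 58.0
grip_force: 90.4
```

Contact (force went from −4 to +4 N). Release, rise and clear the view.

Request:
send_rows(
  targets=[
    [0, 0, 0, 0, 0, 0, 85],
    [0, 0, 0, 0, 0, 0, 85],
    [0, 0, 0, 0, 0, 0, 85],
    [0, 0, 0, 0, 0, 0, 85],
    [0, 0, 0, 0, 0, 0, 85],
    [0, 0, 0, 0, 0, -20, 85],
    [0, 0, 0, 0, 0, -38, 85],
    [0, 0, 0, 0, 0, -30, 85],
  ],
)

```text
t: 30.3
tcp_pos: [655.4, 209.3, 209.9]
tcp_rot: [0.0, 0.989, -0.148, -0.001]
force: [1.0, 0.7, 0.4]
finger_gap: 84.9
grip_force: 0.0
```

Request:
send_rows(
  targets=[
    [0, 0, 0, -40, 0, 0, 85],
    [0, 0, 0, -40, 0, 0, 85],
    [0, 0, 0, -40, 0, 0, 85],
    [0, 0, 0, -40, 0, 0, 85],
    [0, 0, 0, -40, 0, 0, 85],
    [0, 0, 0, 0, 0, 0, 85],
    [0, 0, 0, 0, 0, 0, 85],
    [0, 0, 0, 0, 0, 0, 85],
  ],
)

```text
t: 30.97
tcp_pos: [465.4, 268.3, 209.7]
tcp_rot: [-0.0, 0.989, -0.148, 0.001]
force: [0.4, 0.4, -0.4]
finger_gap: 85.1
grip_force: 0.0
```

```bash
python3 - <<'E'
from h import *
from bench import viewer
t=viewer.camera("top");s=viewer.camera("scene")
cv2.imwrite("pics/f.png",np.hstack([cv2.resize(s["image"][180:320,250:400],(400,373)),cv2.resize(t["image"][110:250,100:250],(400,373))])[:,:,::-1])
im=t["image"][110:250,100:250].astype(int)
m=(im.min(2)>170).astype(np.uint8)
for k in cv2.findContours(m,0,2)[0]:
    if cv2.contourArea(k)>150: print(rect(plane(t,k[:,0]+[100,110],141)))
E
```

```text
[653.6 210.9  99.5  60.1 -17. ]
[619.5 183.7 173.4  84.4 -17.2]
```

View pics/f.png

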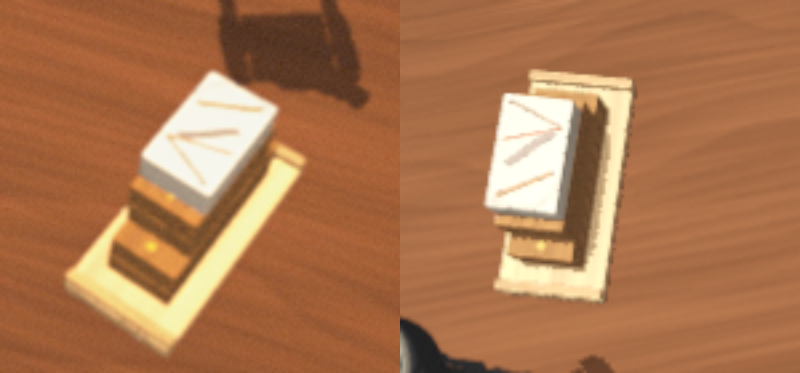

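The pile stands square. The stone measures 99.5×60 mm at the seated height, centred at (653.6,210.9) with yaw −17°. The arm is clear, so I'll hand in.

```bash
python3 -c "
from bench import workorder
print(workorder.hand_in())"
```

```text
the job is handed in; nothing more can be done
None
```

The press pile is built and handed in (no verdict came back): long mould, short mould and marble sit stacked and square on the board within about 4 mm of its centre, and the arm never went near the gum jar.

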